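# Shut off the bench vacuum and close the valve box

### The job

Shut the vacuum off: turn the ball-valve lever in the valve box about a quarter turn until it has snapped over against its closed stop, and only then push the blue door shut until it clicks into its catch and stays seated. Feel for the stops and do not force the lever, the door or the box (nothing over about 40 N); leave the bottles and other things on the bench where they stand.

Things in the scene. Friction and masses are not known exactly. Their poses are not given: they have to be found in the camera images.
- valve_box: vacuum valve box: two white side walls 10 mm thick, clear roof (z 320 to 328 mm), base plate; open back and front. 160 deep (x), 320 wide (y), 328 mm high. Origin: centre of its underside. Front (open edge) at its x = -80 mm; door hinged at its +y front edge. A steel pipe with a ball valve runs through it along x at y = +20 mm, centred 48 mm up
- lever (a joint): ball-valve lever angle about its vertical stem, rad: 0 = open (points straight out of the box front, box -x), grows anticlockwise seen from above as it closes towards box -y. Where its closed stop lies differs each time, anywhere from 1.3 to 1.62, and is to be felt. Some friction; a spring-ball catch: resistance rises some 0.2 rad before the stop, then the lever snaps over onto it
- switch_pin (a joint): travel of the small spring pin (8 mm wide) in the face of the lever's stop block, m: 0 = free and 5 mm proud, about 0.005 = pressed in flush by the lever, which then rests home on its stop
- valve_stem (a point): point on the lever's turning axis (box coordinates x -20, y +20, z 94 mm), at the mid-height of the lever; axes as the box's
- lever_tip (a point): free end of the lever, 117 mm from the stem axis, mid-height (z 94 mm). The grey grip is 20 mm wide, 14 mm thick, 37 to 117 mm from the stem axis. About 80 mm free under it except pipe (top z 60), valve body (z 69) and the catch ball (top z 76 mm, 45 mm from the stem axis). The stop block, 14 x 40 mm, top z 101, stands at 48 to 88 mm from the stem, behind (box +x of) the closed lever
- door (a joint): opening angle of the blue door about its upright hinge, rad: 0 = shut and seated; grows as it opens towards the robot (box -x), then to box +y. A spring-ball catch near its free top edge resists the last 15 mm of travel at that edge, then draws it home and holds it
- door_hinge (a point): on the hinge axis (box x -88, y +158 mm) at the door's top, z 318 mm. Door: panel 14 mm thick centred on this axis, 316 mm wide, z 10 to 318 mm. Axes turn with it: -y runs to the free edge, -x is the outer face. A pull strip 16 mm wide, 9 mm proud, on the outer face 285 mm from the hinge, z 150 to 250 mm; a small strike on the inner face reaches in 40 mm near the top free corner
- door_edge (a point): outer top corner of the door's free edge, 316 mm from the hinge axis
- wash_bottle: bystander: white plastic wash bottle with red cap, 68 mm wide, 170 mm tall, standing; origin at the centre of its underside
- amber_bottle: bystander: amber glass reagent bottle, 72 mm wide, 190 mm tall, standing; origin at the centre of its underside
- beaker: bystander: glass beaker, 72 mm wide, 90 mm tall, standing; origin at the centre of its underside
- carton: bystander: cardboard carton 130 x 90 x 45 mm, lying left of the valve box; origin at the centre of its underside
- jar: bystander: glass jar with lid, 68 mm wide, 80 mm tall, standing inside the valve box in its +y rear part; origin at the centre of its underside
- filter_pack: bystander: flat paper pack 100 x 100 x 30 mm, lying on the valve box roof; origin at the centre of its underside

How it is judged:
By the outcome, as a careful person would: the job done as asked, in the order asked, and still so for the second after the job is handed in, with the robot touching nothing.
It also fails if it takes over 72 s, if anything falls off the work surface, if the arm or the gripper's body presses on something with over 40 N, if the wrist force passes 120 N, or if a joint passes its speed limit or range.

### The arm

A 6-joint arm with a two-finger parallel gripper is mounted at the origin on the work surface. World frame = base frame: x ahead of the robot, y to its left, z up, the work surface at z = 0. Lengths are in mm, angles in rad, forces in N, time in s.
With the tool pointing down it reaches from about 325 to 850 mm from the base axis. Payload 15.5 kg.
Tool frame: the origin (TCP) lies midway between the tips of the shut fingers; the grasp point (between the pads) lies 19 mm behind it; z points along the fingers, y is the line along which they close (so a half turn about z gives the same grasp; the last joint's range is limited). The gripper opens to 91 mm and grips with 3 to 60 N. Pads are 32 mm wide; open, the fingers measure 118 mm over their backs; the gripper's body (76 mm by 178 mm) begins 60 mm behind the grasp point.
Start: joints at [1.254, 0.494, 1.345, -0, 1.302, -0.096], TCP at [137.486, 609.692, 213.915] pointing down, gripper open.
Joint ranges: [-2.91, 2.91], [-0.82, 2.16], [0.22, 2.67], [-1.22, 4.37], [0.12, 2.79], [-3.08, 3.08]. Speed limits (rad/s): [1.89, 1.89, 2.57, 3.01, 3.01, 3.01].

### API

Orientations are given as a rotation vector (axis times angle).
In Python, from rig import readout, eyes, bot gives the robot as it stands.
- The arm moves only by the tool arm_command, never from a script. Its argument "increments" is one flat list of numbers, 7 for each row, row after row: the turn, a rotation vector about the world's x, y, z normalised to -1 to 1, where 1 is 2 pi rad, then the shift along the world's x, y, z normalised to -1 to 1, where 1 is 150 mm, then the opening, from -1 (shut) to 1 (fully open). A call has 1 to 12 rows; each row shifts and turns the commanded pose from where the row before left it; what a row does not reach is not made up. A row lasts 1/10 s, in which the tool goes at most 50 mm and 8.59 degrees, less where a joint would pass 70% of its speed; a pose out of reach is approached as far as the arm can. A call with a number of a shift or a turn outside -1 to 1 is refused whole. A call with a gripper value outside its range is refused whole. The fingers move at their own pace and stop on an object; "force" is the grip in N (left out, the last holds). Time passes only in rows, so rows that do not move let the fingers close. It gives the time, the measured TCP pose, the force, the opening and the grip force at its end, in the units of the state.
- readout.get_obs(): the state, without advancing time (a new reading comes with each control period).
- eyes.grab_frame(name): name is "side" or "top"; returns the picture (480x640x3 uint8, blue, green, red); there is no depth.
- eyes.camera_info(name): a dict with "fovy" (degrees; the focal length in pixels is half the picture's height over the tangent of half this angle, whatever the lens; pixels are square), "cx", "cy" (the principal point, pixels), "D" ([k1, k2, p1, p2, k3] as OpenCV has them; the pictures are not rectified), "rvec" (rotation vector, rad) and "tvec" (3), from world to camera coordinates, as OpenCV has them. Camera axes: x right, y down, z forward; pixel columns grow to the right and rows downward; lengths in mm; the calibration is good to about 2 mm. A picture is of the moment at which its call begins. camera_info takes no time and is no camera call.
- bot.close_job(): hands the job in; it is judged then, once.
Trained networks look in the newest picture that a camera, given by its name, has taken for a name from the list of things; names that differ only in an ending like _2 or _b are one class to them, and where a whole thing is asked for, a point or a joint stands for the part that bears it (a point fixed in the world has none). Each returns a list of dicts, best first, with "p" (0 to 1); they miss things now and then, are a little off and sometimes report something else, mostly with a low value. They report only what shows in the picture. A call takes as long as a camera call.
- eyes.cut_out(label, camera): "pixels" (480x640 bool, what is visible of it) and "pixel" ([column, row] in pixels, amid what is visible of it).
The state is a dict: "t": time; "joints": joint angles; "joint_velocities": joint speeds; "tau": joint torques, N m; "ee_pos": TCP position; "tool_rot": TCP orientation; "force": force on the tool from outside, world axes, zero at the start; "ft_torque": the same for the moment, N m; "width": finger opening in mm; "grasp_force": force on a finger pad.
Only numpy, scipy, OpenCV 4.12 (cv2) and the standard library are available. Lean on these libraries where they do the work, as an engineer would, in place of code of your own. Each camera call takes 0.05 s, during which the arm holds its last target. There are 200 camera calls.

## Working session

There is one attempt and no reset: what is moved stays moved. The work goes in short steps, Python scripts to look and compute and a tool call to move; the robot and the scene stay as the last step left them, time stands still between calls to the robot, and variables do not carry over. Pictures are saved under pics/ and viewed, at most 10 in all, crops included, and the job is handed in when it is done.

Besides the shell and the picture viewer there is one more tool, called after "Request:" by a JSON object that holds its "op" and its "data", one argument or row to a line. arm_command: Moves the arm, as the interface text tells. Scaled input: -1 to 1 covers 150 mm each way for a shift and 2 pi rad each way for a turn. Its arguments: {"type":"object","properties":{"increments":{"type":"array","items":{"type":"number"}},"force":{"type":"number"}},"required":["increments"]}

```bash
mkdir -p pics; python3 - <<'E'
from rig import readout, eyes, bot
import cv2
for n in ("side","top"):
    cv2.imwrite(f"pics/{n}0.png",eyes.grab_frame(n)); print(n,eyes.camera_info(n))
    for l in ("valve_box","lever","door","filter_pack","carton","jar","switch_pin"):
        for d in eyes.cut_out(l,n)[:2]: print(l,round(d["p"],2),d["pixel"],d["pixels"].sum())
o=readout.get_obs(); print(o)
E
```

```text
side {'fovy': 44.47270988514001, 'cx': 314.531650370161, 'cy': 232.38087091796694, 'D': array([-0.01213573,  0.        ,  0.        ,  0.        ,  0.        ]), 'rvec': array([ 2.04056117, -2.06497946,  0.34298063]), 'tvec': array([   4.11150741,  584.34192396, 1165.27334403])}
valve_box 0.73 [325.8, 191.1] 24795
valve_box 0.43 [451.0, 262.1] 1082
lever 0.92 [325.4, 218.1] 558
lever 0.57 [452.5, 263.3] 1074
door 0.97 [232.2, 286.7] 5746
filter_pack 0.82 [287.9, 124.0] 3088
carton 0.75 [222.8, 188.1] 2079
carton 0.18 [325.2, 193.4] 24973
jar 0.97 [293.0, 196.9] 773
top {'fovy': 43.55715322561111, 'cx': 318.50972540387113, 'cy': 238.03028879718087, 'D': array([-0.00013004,  0.        ,  0.        ,  0.        ,  0.        ]), 'rvec': array([ 2.14754207, -2.16925105,  0.19014437]), 'tvec': array([ -12.95284587,  555.41698281, 1372.91897019])}
valve_box 0.95 [330.0, 185.0] 19181
lever 0.95 [325.1, 214.4] 392
door 0.87 [236.4, 282.9] 3743
door 0.33 [291.0, 135.4] 2994
filter_pack 0.91 [291.8, 134.0] 2983
carton 0.75 [221.2, 179.4] 2211
{'t': 0.8, 'joints': array([ 1.25347695e+00,  4.93560486e-01,  1.34553815e+00,  3.59837617e-06,
        1.30252559e+00, -9.55274278e-02]), 'joint_velocities': array([ 0.00189814, -0.00050544,  0.00099182,  0.00039714, -0.00129694,
       -0.00126191]), 'tau': array([ 2.40530477e-03, -8.78650188e+01, -3.82246721e+01,  7.06760818e-02,
        4.37212398e-02, -2.00749497e-05]), 'ee_pos': array([137.48999101, 609.66130139, 213.92660081]), 'tool_rot': array([-3.47676730e-01, -3.12228495e+00,  4.74267496e-05]), 'force': array([ 0.43449768, -0.28969922, -0.45121371]), 'ft_torque': array([-0.01241775, -0.02717964, -0.03605004]), 'grasp_force': 0.0, 'width': 91.32934854583047}
```

View pics/side0.png

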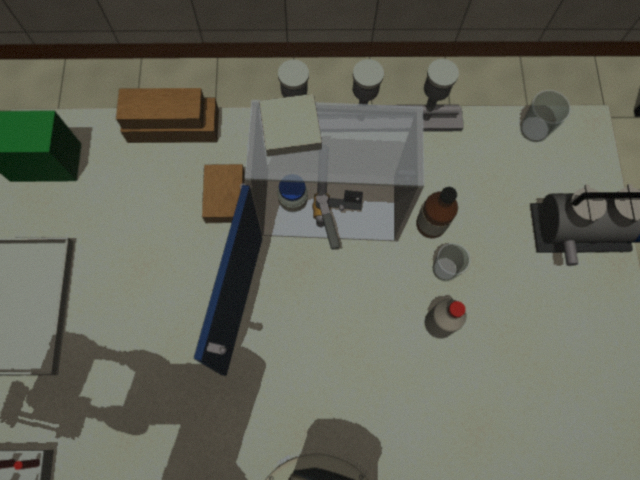

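View pics/top0.png

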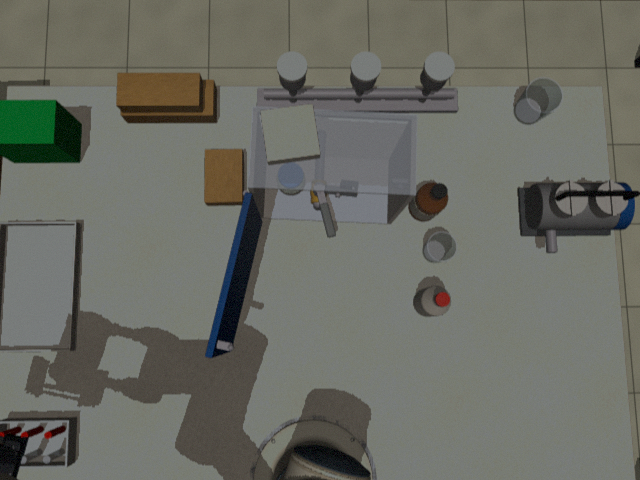

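```bash
python3 - <<'E'
import cv2
for n,(r,c) in dict(side=(85,190),top=(85,190)).items():
    im=cv2.imread(f"pics/{n}0.png")[85:260,190:440]
    cv2.imwrite(f"pics/{n}0c.png",cv2.resize(cv2.convertScaleAbs(im,alpha=1.4),None,fx=3.2,fy=3.2,interpolation=cv2.INTER_CUBIC))
E
```

```text
(no output)
```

View pics/side0c.png

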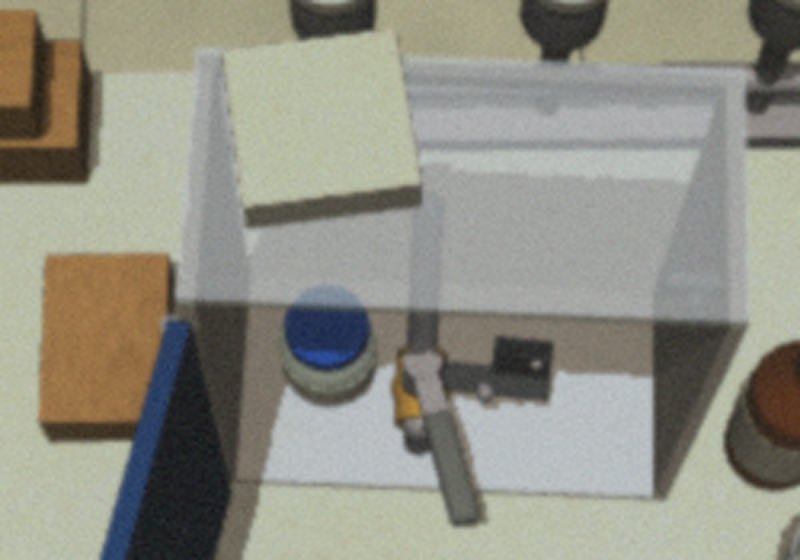

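View pics/top0c.png

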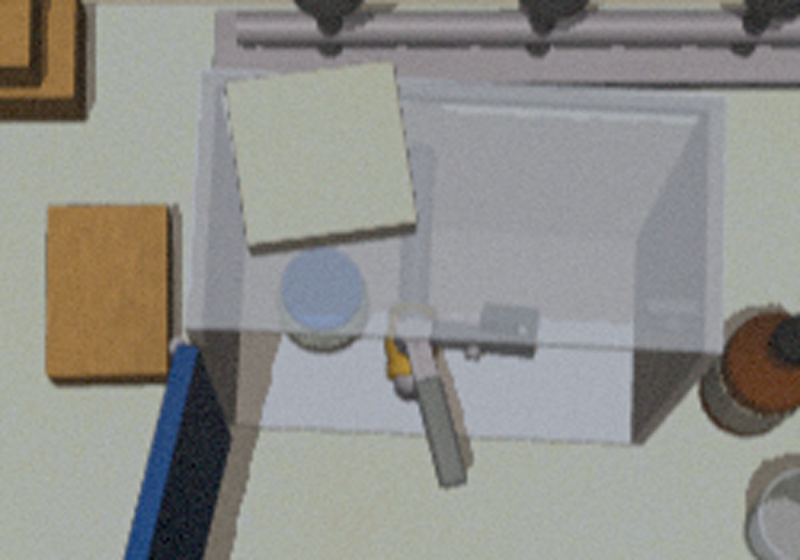

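```bash
cat > h.py <<'E'
import numpy as np, cv2
from scipy.optimize import least_squares
from rig import readout, eyes, bot
def cam(n):
    c=eyes.camera_info(n); f=240/np.tan(np.radians(c["fovy"]/2))
    return c["rvec"],c["tvec"],np.array([[f,0,c["cx"]],[0,f,c["cy"]],[0,0,1]]),c["D"]
C={n:cam(n) for n in("side","top")}
def proj(n,P): return cv2.projectPoints(np.atleast_2d(P).astype(float),*C[n])[0][:,0]
def b2w(q,P):
    P=np.atleast_2d(P).astype(float); c,s=np.cos(q[2]),np.sin(q[2])
    return P@np.array([[c,-s,0],[s,c,0],[0,0,1]]).T+[q[0],q[1],0]
E
cat > fit.py <<'E'
from h import *
cr=lambda l:np.array(l)/3.2+[190,85]
P=[[-80,160,328],[-80,-160,328],[80,-160,328],[80,160,328],[-80,-160,0]]
U=dict(side=cr([[177,300],[745,322],[745,70],[198,48],[660,497]]),top=cr([[190,328],[720,352],[723,97],[203,70],[638,443]]))
r=least_squares(lambda q:np.concatenate([(proj(n,b2w(q,P))-U[n]).ravel() for n in U]),[600,0,0],x_scale=[100,100,.1],loss="soft_l1")
q=r.x; print("box",q); print(np.round(r.fun.reshape(2,-1,2),1).tolist())
# lever: tip px centre (bottom centre of the grip top face z~101)
st=[-20,20,94]
T=dict(side=cr([[468,523]]),top=cr([[452,485]]))
f=lambda a:np.concatenate([(proj(n,b2w(q,[st[0]-117*np.cos(a[0]),st[1]-117*np.sin(a[0]),98]))-T[n]).ravel() for n in T])
a=least_squares(f,[.3]); print("lever",a.x,a.fun)
# door free-edge outer top corner
D=dict(side=np.array([[195,358.]]),top=np.array([[206,356.]]))
def dp(a,r,o=-7,z=318):
    # box vectors: free dir at angle a: (-sin a,-cos a); outer normal: (-cos a, sin a)
    return [-88-r*np.sin(a)-(-o)*-0+(-o)*-np.cos(a)*1,158-r*np.cos(a)+(-o)*np.sin(a),z]
f=lambda a:np.concatenate([(proj(n,b2w(q,dp(a[0],316)))-D[n]).ravel() for n in D])
d=least_squares(f,[1.5]); print("door",d.x,d.fun)
for k,p in dict(stem=st,tip=[-20-117*np.cos(a.x[0]),20-117*np.sin(a.x[0]),94],closedtip=[-20,-97,94],hinge=[-88,158,318],edge=dp(d.x[0],316),frontR=[-80,-160,328],frontL=[-80,160,328]).items(): print(k,b2w(q,p).round(1))
for l in("wash_bottle","amber_bottle","beaker"):
    for n in C:
        for m in eyes.cut_out(l,n)[:1]: print(l,n,m["pixel"])
E
python3 fit.py
```

```text
box [ 6.81170508e+02 -4.02354992e+01 -5.32117951e-02]
[[[-1.0, -0.6], [1.3, -0.2], [-0.4, -0.6], [-0.8, -0.6], [1.5, 0.7]], [[-2.3, 0.3], [0.8, 0.6], [1.3, -0.4], [-1.5, -0.1], [1.1, 1.3]]]
lever [0.29358505] [-0.64417129 -0.81715462  0.61748636  0.58343614]
door [1.73827254] [-0.47529113  1.19443761 -0.25626795  1.93748172]
stem [[662.3 -19.2  94. ]]
tip [[548.6 -47.1  94. ]]
closedtip [[ 656. -136.   94.]]
hinge [[601.7 122.2 318. ]]
edge [[294.9 198.2 318. ]]
frontR [[ 592.8 -195.8  328. ]]
frontL [[609.8 123.8 328. ]]
wash_bottle side [444.5, 318.1]
wash_bottle top [431.8, 302.6]
amber_bottle side [436.9, 212.7]
amber_bottle top [427.1, 201.4]
beaker side [440.3, 214.1]
```

Request:
{"op": "arm_command", "data": {
  "increments": [0,0,0,0,0,0.3,-1,0,0,0,0,0,0.3,-1,0,0,0,0,0,0.3,-1,0,0,0,0,0,0.3,-1,0,0,0,0,0,0.3,-1,0,0,0,0.12,-0.27,0,-1,0,0,0,0.12,-0.27,0,-1,0,0,0,0.12,-0.27,0,-1,0,0,0,0.12,-0.27,0,-1,0,0,0,0.12,-0.27,0,-1,0,0,0,0.12,-0.27,0,-1,0,0,0,0.12,-0.27,0,-1],
  "force": 20
}}

```text
t: 2.3
ee_pos: [263.7, 324.5, 439.0]
tool_rot: [0.347, 3.122, 0.001]
force: [0.3, 0.1, 0.3]
width: 0.7
grasp_force: 0.0
```

```bash
python3 -c "
from rig import readout
o=readout.get_obs();print(o['t'],o['joints'].round(3).tolist(),o['ee_pos'].round(1).tolist(),o['tool_rot'].round(3).tolist())"
```

```text
2.3 [0.746, 0.027, 1.399, -0.0, 1.714, -0.604] [263.7, 324.5, 439.0] [0.347, 3.122, 0.001]
```

Request:
{"op": "arm_command", "data": {
  "increments": [0,0,0,0.14,-0.29,0,-1,0,0,0,0.14,-0.29,0,-1,0,0,0,0.14,-0.29,0,-1,0,0,0,0.14,-0.29,0,-1,0,0,0,0.14,-0.29,0,-1,0,0,0,0.14,-0.29,0,-1,0,0,0,0.14,-0.29,0,-1,0,0,0,0.14,-0.29,0,-1,-0.005,-0.0217,0,0.1,0,0,-1,-0.005,-0.0217,0,0.1,0,0,-1,-0.005,-0.0217,0,0.1,0,0,-1,-0.005,-0.0217,0,0.1,0,0,-1]
}}

```text
t: 3.5
ee_pos: [492.0, -22.0, 440.0]
tool_rot: [0.286, 2.561, -0.086]
force: [1.3, 0.1, -1.3]
width: 0.5
grasp_force: 0.0
```

```bash
cat > fk.py <<'E'
from h import *
from scipy.spatial.transform import Rotation as R
# start, p1, now: planar model r=L1 sin q2+L2 sin(q2+q3)+Lt sin(sum)+r0 ; z=h+...
o=readout.get_obs(); print(o['t'],o['joints'].round(3).tolist(),o['ee_pos'].round(1).tolist(),"\n",R.from_rotvec(o['tool_rot']).as_matrix().round(3))
E
python3 fk.py
```

```text
3.5 [-0.128, -0.142, 1.692, -0.061, 1.028, -1.46] [492.0, -22.0, 440.0] 
 [[-0.823  0.221  0.523]
 [ 0.185  0.975 -0.12 ]
 [-0.537 -0.002 -0.844]]
```

```bash
python3 - <<'E'
from h import *
o=readout.get_obs()
D=[([1.254,.494,1.345,0,1.302],(137.486,609.692,213.915)),([.746,.027,1.399,0,1.714],(263.7,324.5,439.0)),([-.128,-.142,1.692,-.061,1.028],(492,-22,440))]
def fk(p,q):
    L1,L2,h,Lt,r0,off=p; a=q[1];b=a+q[2];c=b+q[4]
    return np.array([r0+L1*np.sin(a)+L2*np.sin(b)+off*np.cos(b)+Lt*np.sin(c),h+L1*np.cos(a)+L2*np.cos(b)-off*np.sin(b)+Lt*np.cos(c)])
f=lambda p:np.concatenate([fk(p,q)-[np.hypot(x,y),z] for q,(x,y,z) in D])
for fix in (0,1):
    r=least_squares(lambda p:np.r_[f(p),.01*(p-[450,450,180,200,0,0])],[450,450,180,200,0,0]); 
print(r.x.round(1),f(r.x).round(1)); p=r.x
from scipy.optimize import fsolve
for t in (30,40,50,60):
  for R_,z in ((520,94),(560,94),(660,96)):
    def g(v): a,b=v; c=np.pi-np.radians(t); return fk(p,[0,a,b,0,c-a-b])-[R_,z]
    v,_,ok,_=fsolve(g,[.5,1.8],full_output=1); print(t,R_,v.round(2),"J5",round(np.pi-np.radians(t)-v.sum(),2),ok)
E
```

```text
[602.9 382.8 261.6 353.2   3.8 128.3] [ 0.   0.1 -0.1  0.3  0.1 -0.5]
30 520 [0.47 2.18] J5 -0.04 1
30 560 [0.49 2.09] J5 0.03 1
30 660 [0.56 1.85] J5 0.21 1
40 520 [0.58 2.34] J5 -0.48 1
40 560 [0.57 2.24] J5 -0.37 1
40 660 [0.6 2. ] J5 -0.15 1
50 520 [0.81 2.5 ] J5 -1.05 1
50 560 [0.74 2.38] J5 -0.86 1
50 660 [0.69 2.12] J5 -0.54 1
60 520 [1.26 2.68] J5 -1.85 1
60 560 [1.02 2.51] J5 -1.44 1
60 660 [0.84 2.22] J5 -0.97 1
```

```bash
cat > plan.py <<'E'
from h import *
from scipy.spatial.transform import Rotation as R
q=np.array([681.17,-40.24,-.0532]); t=np.radians(25); psi=.05; OFF=32; HW=7; F=16*np.cos(t)
h=np.array([np.cos(psi),-np.sin(psi)]); l=np.array([np.sin(psi),np.cos(psi)])
z=np.r_[np.sin(t)*h,-np.cos(t)]; y=np.r_[l,0]; RT=R.from_matrix(np.c_[np.cross(y,z),y,z])
c,s=np.cos(q[2]),np.sin(q[2]); M=np.array([[c,-s],[s,c]])
def tcp(th,rho,gap=0):
    u=M@[-np.cos(th),-np.sin(th)]; n=M@[np.sin(th),-np.cos(th)]
    st=b2w(q,[-20,20,0])[0,:2]
    # finger footprint relative to finger centre: forward F, back -16-20, sides +-HW
    s=max(n@(a*h+b*l) for a in(F,-40) for b in(HW,-HW))
    return st+rho*u-n*(10+gap+s)+OFF*l
if __name__=="__main__":
    o=readout.get_obs(); R0=R.from_rotvec(o['tool_rot'])
    print("dturn norm",((RT*R0.inv()).as_rotvec()/2/np.pi).round(4), "pos",o['ee_pos'].round(1))
    print("pre",tcp(.29,90,18).round(1))
    for th in np.r_[.29,.4:1.7:.1]: print(th.round(2),tcp(th,95).round(1))
E
python3 plan.py
```

```text
dturn norm [0.0031 0.0206 0.0274] pos [492. -22. 440.]
pre [567.3  29.4]
0.29 [566.6  10.7]
0.4 [567.    1.2]
0.5 [568.2  -7.5]
0.6 [570.3 -16.2]
0.7 [573.2 -24.8]
0.8 [577.  -33.2]
0.9 [581.7 -41.4]
1.0 [587.3 -49.2]
1.1 [593.7 -56.4]
1.2 [601.  -63.1]
1.3 [609.1 -69.1]
1.4 [617.9 -74.2]
1.5 [627.3 -78.4]
1.6 [636.9 -81.6]
```

Request:
{"op": "arm_command", "data": {
  "increments": [0.0016,0.0103,0.0137,0.233,0.18,0,0.1,0.0016,0.0103,0.0137,0.233,0.18,0,0.1,0,0,0,0,0,-0.29,0.1,0,0,0,0,0,-0.29,0.1,0,0,0,0,0,-0.29,0.1,0,0,0,0,0,-0.29,0.1,0,0,0,0,0,-0.29,0.1,0,0,0,0,0,0,0.1]
}}

```text
t: 4.3
ee_pos: [558.2, 32.3, 216.4]
tool_rot: [0.068, 2.721, -0.015]
force: [-0.5, 0.3, 1.1]
width: 50.1
grasp_force: 0.0
```

```bash
python3 fk.py; python3 plan.py|head -1
```

```text
4.3 [-0.049, 0.24, 1.867, -0.001, 0.615, -1.568] [558.2, 32.3, 216.4] 
 [[-0.912  0.05   0.407]
 [ 0.046  0.999 -0.021]
 [-0.408 -0.    -0.913]]
dturn norm [-0.0001 -0.0026 -0.    ] pos [558.2  32.3 216.4]
```

Request:
{"op": "arm_command", "data": {
  "increments": [0,0,0,0,0,-0.207,0.1,0,0,0,0,0,-0.207,0.1,0,0,0,0.03,0,-0.207,0.1,0,0,0,0.03,0,-0.207,0.1,0,0,0,0,0,0,0.1]
}}

```text
t: 4.8
ee_pos: [570.5, 32.1, 95.9]
tool_rot: [0.068, 2.715, -0.015]
force: [0.5, -0.6, -0.7]
width: 49.9
grasp_force: 0.0
```

```bash
python3 fk.py; python3 -c "
from h import *
cv2.imwrite('pics/s1.png',cv2.resize(eyes.grab_frame('side')[60:400,150:550],None,fx=2,fy=1.75))"
```

```text
4.8 [-0.047, 0.469, 1.985, -0.005, 0.262, -1.564] [570.5, 32.1, 95.9] 
 [[-0.91   0.05   0.413]
 [ 0.045  0.999 -0.021]
 [-0.413 -0.    -0.911]]
```

View pics/s1.png

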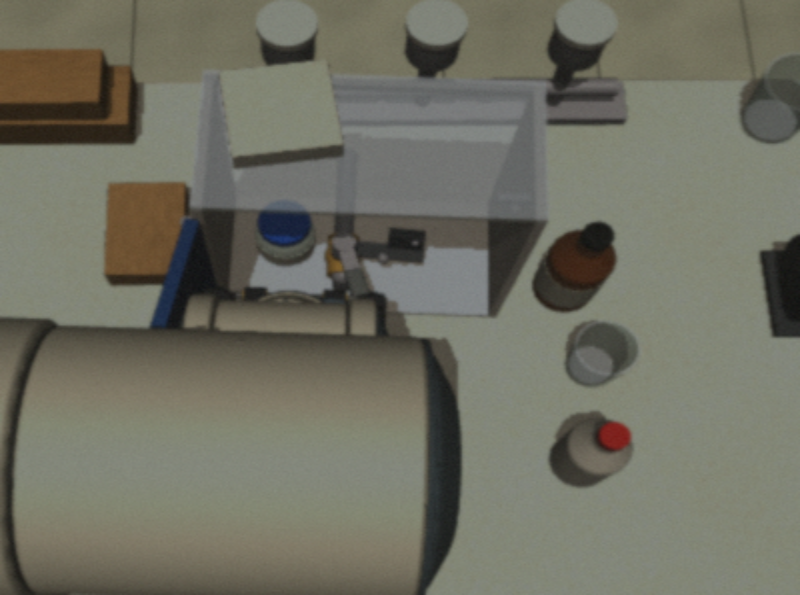

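Request:
{"op": "arm_command", "data": {
  "increments": [0,0,0,-0.01,-0.08,-0.02,0.1,0,0,0,-0.02,-0.08,0,0.1,0,0,0,0,-0.06,0,0.1,0,0,0,0.01,-0.06,0,0.1,0,0,0,0.01,-0.06,0,0.1,0,0,0,0.015,-0.055,0,0.1]
}}

```text
t: 5.45
ee_pos: [572.9, -27.2, 97.7]
tool_rot: [0.066, 2.708, -0.014]
force: [1.7, 3.7, 2.4]
width: 50.1
grasp_force: 1.5
```

```bash
python3 fk.py|head -1; python3 -c "
from h import *
print(readout.get_obs()['force'])"
```

```text
5.45 [-0.188, 0.466, 1.987, 0.224, 0.265, -1.913] [572.9, -27.2, 97.7] 
[1.71441359 3.72698171 2.39712065]
```

Request:
{"op": "arm_command", "data": {
  "increments": [0,0,0,0.025,-0.055,-0.02,0.1,0,0,0,0.03,-0.055,0,0.1,0,0,0,0.04,-0.05,0,0.1,0,0,0,0.045,-0.05,0,0.1,0,0,0,0.05,-0.045,0,0.1,0,0,0,0,0,0,0.1]
}}

```text
t: 6.05
ee_pos: [603.2, -66.2, 95.8]
tool_rot: [0.067, 2.705, -0.016]
force: [-0.2, 0.8, 4.2]
width: 50.0
grasp_force: 2.0
```

```bash
python3 fk.py|head -1; python3 -c "
from h import *
print(readout.get_obs()['force'],eyes.camera_info('side')['cx'])
cv2.imwrite('pics/s2.png',cv2.resize(eyes.grab_frame('side')[100:300,200:450],None,fx=3,fy=3))"
```

```text
6.05 [-0.259, 0.499, 1.912, 0.286, 0.314, -2.034] [603.2, -66.2, 95.8] 
[-0.16372169  0.75001064  4.16102541] 314.531650370161
```

View pics/s2.png

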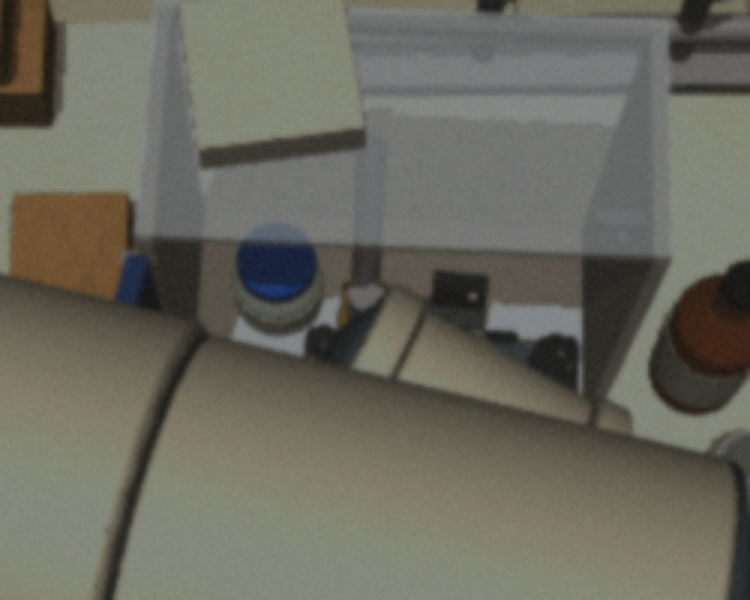

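Request:
{"op": "arm_command", "data": {
  "increments": [0,0,0,0.025,-0.017,0,0.1,0,0,0,0.025,-0.015,0,0.1,0,0,0,0.03,-0.015,0,0.1,0,0,0,0,0,0,0.1]
}}

```text
t: 6.5
ee_pos: [613.9, -72.5, 95.1]
tool_rot: [0.066, 2.707, -0.015]
force: [-0.4, 2.4, 10.3]
width: 50.1
grasp_force: 5.1
```

```bash
python3 - <<'E'
from h import *
o=readout.get_obs();print(o['force'],o['ft_torque'],o['ee_pos'])
cv2.imwrite('pics/t3.png',cv2.resize(eyes.grab_frame('top')[130:260,240:420],None,fx=4.4,fy=4.4,interpolation=cv2.INTER_CUBIC))
for d in eyes.cut_out("lever","top")[:2]: print(d["p"],d["pixel"],d["pixels"].sum())
E
```

```text
[-0.35189072  2.36395905 10.28248556] [ 0.13556106 -0.48392974  0.20796026] [613.91343653 -72.45338042  95.0581484 ]
0.63 [347.2, 194.9] 235
```

View pics/t3.png

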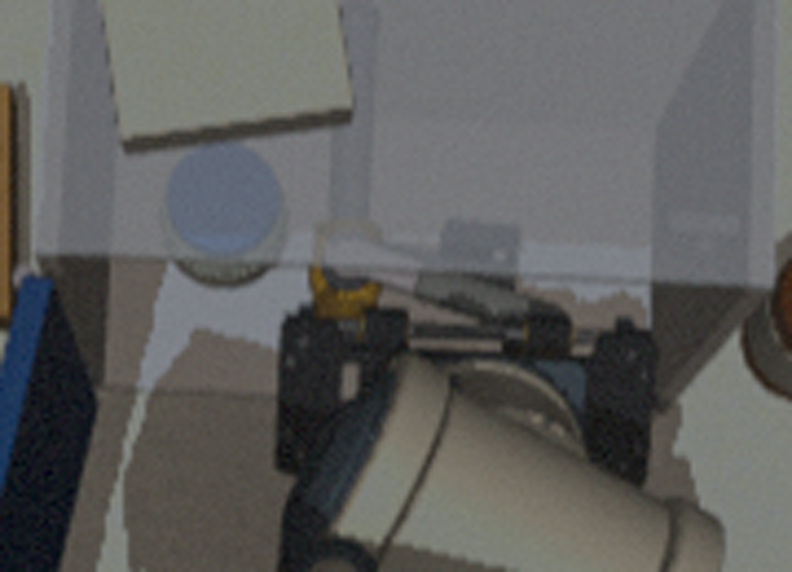

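Request:
{"op": "arm_command", "data": {
  "increments": [0,0,0,-0.08,0.03,0,0.1,0,0,0,-0.05,0.02,0,0.1,0,0,0,0,0,-0.05,0.1,0,0,0,0,0,0,0.1]
}}

```text
t: 7.0
ee_pos: [591.8, -64.6, 83.4]
tool_rot: [0.067, 2.713, -0.014]
force: [0.6, 0.3, -0.3]
width: 49.8
grasp_force: 0.0
```

Request:
{"op": "arm_command", "data": {
  "increments": [0,0,0,0.04,0,0.015,0.1,0,0,0,0.04,-0.01,0,0.1,0,0,0,0.03,-0.015,0,0.1,0,0,0,0.02,-0.01,0,0.1,0,0,0,0,0,0,0.1]
}}

```text
t: 7.5
ee_pos: [612.0, -70.3, 85.8]
tool_rot: [0.068, 2.712, -0.015]
force: [-0.9, 0.4, 0.6]
width: 50.5
grasp_force: 0.4
```

Request:
{"op": "arm_command", "data": {
  "increments": [0,0,0,0.025,-0.012,0,0.1,0,0,0,0.025,-0.012,0,0.1,0,0,0,0,0,0,0.1]
}}

```text
t: 7.8
ee_pos: [619.6, -74.0, 86.0]
tool_rot: [0.068, 2.712, -0.015]
force: [-0.6, -0.1, -0.0]
width: 50.0
grasp_force: 0.0
```

Request:
{"op": "arm_command", "data": {
  "increments": [0,0,0,0.025,-0.01,0,0.1,0,0,0,0.02,-0.01,0,0.1,0,0,0,0,0,0,0.1]
}}

```text
t: 8.1
ee_pos: [626.5, -77.0, 86.1]
tool_rot: [0.068, 2.711, -0.015]
force: [0.1, 0.2, 0.1]
width: 50.0
grasp_force: 0.0
```

```bash
python3 - <<'E'
from h import *
o=readout.get_obs();print(o['force'],o['ft_torque'],o['ee_pos'])
cv2.imwrite('pics/t4.png',cv2.resize(eyes.grab_frame('top')[130:260,240:420],None,fx=4.4,fy=4.4,interpolation=cv2.INTER_CUBIC))
for d in eyes.cut_out("lever","top")[:2]: print(d["p"],d["pixel"],d["pixels"].sum())
E
```

```text
[0.109879   0.17090413 0.07836015] [-0.00055016  0.25752749 -0.03415727] [626.5188152  -77.02734872  86.09533258]
0.71 [431.9, 300.8] 967
0.53 [348.5, 192.6] 88
```

View pics/t4.png

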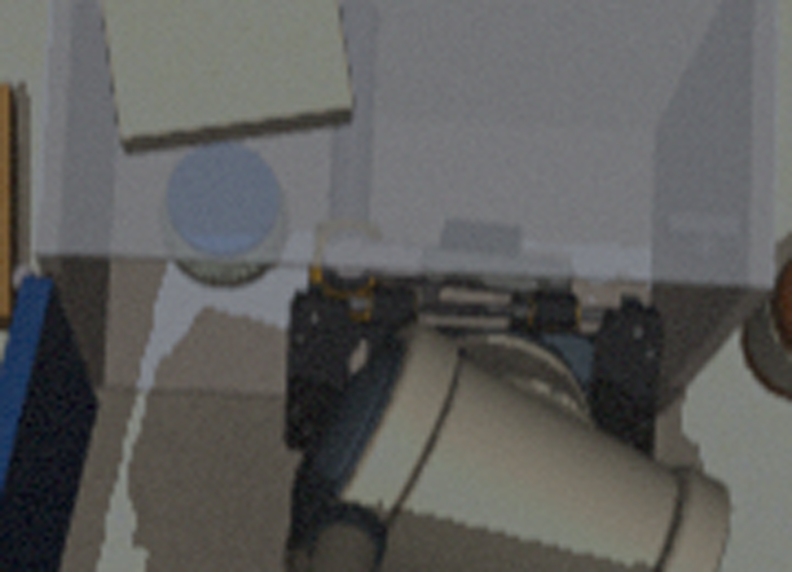

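Request:
{"op": "arm_command", "data": {
  "increments": [0,0,0,0.02,-0.005,0,0.1,0,0,0,0.02,0,0,0.1,0,0,0,0,0,0,0.1]
}}

```text
t: 8.5
ee_pos: [629.6, -77.0, 85.0]
tool_rot: [0.068, 2.716, -0.013]
force: [-15.4, -1.3, 6.9]
width: 50.1
grasp_force: 7.6
```

Request:
{"op": "arm_command", "data": {
  "increments": [0,0,0,0.014,0,0,0.1,0,0,0,0,0,0,0.1]
}}

```text
t: 8.7
ee_pos: [630.2, -76.8, 84.6]
tool_rot: [0.069, 2.719, -0.013]
force: [-29.2, -5.1, 16.2]
width: 50.1
grasp_force: 14.3
```

Request:
{"op": "arm_command", "data": {
  "increments": [0,0,0,-0.1,0.02,0,0.1,0,0,0,-0.25,0.08,0,0.1,0,0,0,-0.3,0.1,0,0.1,0,0,0,-0.3,0.1,0.1,0.1,0,0,0,-0.1,0.1,0.3,-1,0,0,0,0,0.1,0.3,-1,0,0,0,0,0,0.3,-1,0,0,0,0,0,0.3,-1]
}}

```text
t: 9.5
ee_pos: [481.3, -4.0, 271.6]
tool_rot: [0.064, 2.71, -0.008]
force: [1.3, -0.1, -1.0]
width: 20.8
grasp_force: 0.0
```

```bash
python3 - <<'E'
from h import *
o=readout.get_obs();print(o['joints'].round(2),o['ee_pos'])
cv2.imwrite('pics/s5.png',cv2.resize(eyes.grab_frame('side')[130:260,240:420],None,fx=4.4,fy=4.4,interpolation=cv2.INTER_CUBIC))
for d in eyes.cut_out("lever","side")[:2]: print(d["p"],d["pixel"],d["pixels"].sum())
for d in eyes.cut_out("switch_pin","side")[:2]: print("pin",d["p"],d["pixel"],d["pixels"].sum())
E
```

```text
[-0.18  0.04  1.94  0.09  0.74 -1.75] [481.25053656  -4.00941505 271.61259312]
0.73 [287.3, 128.5] 3197
0.66 [342.9, 201.6] 601
```

View pics/s5.png

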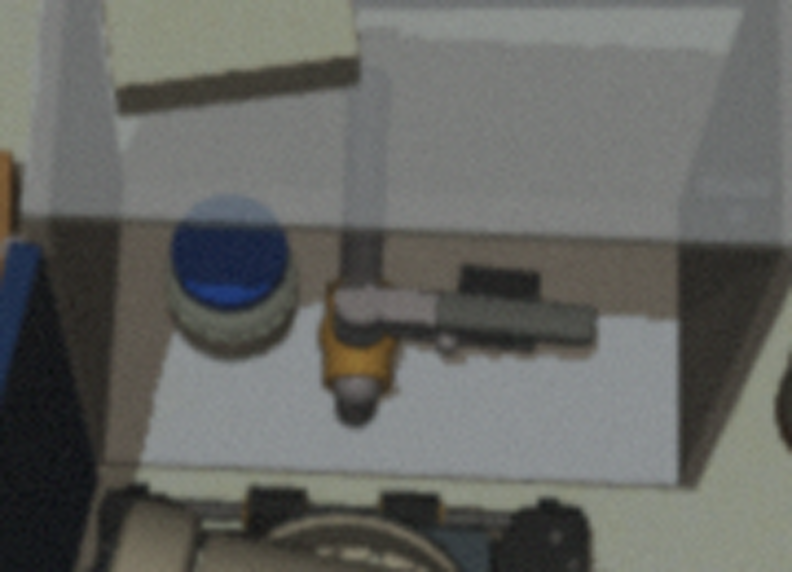

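Request:
{"op": "arm_command", "data": {
  "increments": [0,0,0,0,0,0.28,-1,0,0,0,0,0,0.28,-1,0,0,0,0,0,0.28,-1,0,0,0,0,0,0.28,-1,0.0012,0.0231,0,-0.11,0.2,0,-1,0.0012,0.0231,0,-0.11,0.2,0,-1,0.0012,0.0231,0,-0.11,0.2,0,-1,0,0,0,-0.11,0.25,0,-1,0,0,0,-0.11,0.25,0,-1,0,0,0,-0.11,0.25,0,-1,0,0,0,-0.11,0.25,0,-1,0,0,0,-0.11,0.25,0,-1]
}}

```text
t: 10.85
ee_pos: [348.9, 274.7, 436.1]
tool_rot: [-0.077, -3.134, -0.01]
force: [1.2, 0.3, -0.3]
width: 0.3
grasp_force: 0.0
```

```bash
python3 fk.py; cat > door.py <<'E'
from h import *
q=np.array([681.17,-40.24,-.0532]); psi=.05
h=np.array([np.cos(psi),-np.sin(psi)]); l=np.array([np.sin(psi),np.cos(psi)])
c,s=np.cos(q[2]),np.sin(q[2]); M=np.array([[c,-s],[s,c]])
H=b2w(q,[-88,158,0])[0,:2]
for a in np.r_[1.74:-.01:-.1,0]:
    fr=M@[-np.sin(a),-np.cos(a)]; n=M@[-np.cos(a),np.sin(a)]
    rho=np.interp(a,[0,1.74],[290,240]); S=16*abs(n@h)+13.5*abs(n@l)
    print(round(a,2),(H+rho*fr+(7+S)*n).round(0))
E
python3 door.py
```

```text
10.85 [0.525, 0.073, 1.358, 0.009, 1.713, -0.995] [348.9, 274.7, 436.1] 
 [[-0.999  0.049 -0.007]
 [ 0.049  0.999  0.007]
 [ 0.007  0.006 -1.   ]]
1.74 [373. 198.]
1.64 [363. 173.]
1.54 [356. 149.]
1.44 [352. 125.]
1.34 [350. 101.]
1.24 [350.  76.]
1.14 [353.  51.]
1.04 [358.  26.]
0.94 [366.   2.]
0.84 [377. -23.]
0.74 [391. -46.]
0.64 [407. -69.]
0.54 [425. -90.]
0.44 [ 446. -109.]
0.34 [ 470. -126.]
0.24 [ 495. -141.]
0.14 [ 522. -154.]
0.04 [ 551. -163.]
0.0 [ 563. -166.]
```

Request:
{"op": "arm_command", "data": {
  "increments": [0,0,0,0.035,-0.058,-0.273,-1,0,0,0,0.035,-0.058,-0.273,-1,0,0,0,0.035,-0.058,-0.273,-1,0,0,0,0.035,-0.058,-0.273,-1,0,0,0,0,-0.1,0,-1,0,0,0,0,-0.1,0,-1,0,0,0,0,-0.05,0,-1,0,0,0,-0.03,-0.08,0,-1,0,0,0,-0.03,-0.08,0,-1,0,0,0,-0.03,-0.08,0,-1]
}}

```text
t: 11.85
ee_pos: [356.8, 164.2, 273.4]
tool_rot: [-0.076, -3.135, -0.012]
force: [0.1, 0.3, -0.8]
width: 0.4
grasp_force: 0.4
```

Request:
{"op": "arm_command", "data": {
  "increments": [0,0,0,-0.02,-0.1,0,-1,0,0,0,-0.01,-0.1,0,-1,0,0,0,-0.01,-0.1,0,-1,0,0,0,0,-0.1,0,-1,0,0,0,0,-0.1,0,-1,0,0,0,0,-0.1,0,-1,0,0,0,0.01,-0.1,0,-1,0,0,0,0.015,-0.1,0,-1,0,0,0,0.02,-0.1,0,-1]
}}

```text
t: 12.75
ee_pos: [357.4, 29.1, 273.5]
tool_rot: [-0.077, -3.135, -0.012]
force: [-0.2, 1.4, -0.1]
width: 0.4
grasp_force: 0.4
```

```bash
python3 fk.py|head -1; python3 - <<'E'
from h import *
cv2.imwrite('pics/s6.png',eyes.grab_frame('side'))
for n in ("side","top"):
    if n=="top": eyes.grab_frame("top")
    for d in eyes.cut_out("door",n)[:1]: 
        ys,xs=np.nonzero(d["pixels"]);print(n,d["p"],d["pixel"],xs.min(),xs.max(),ys.min(),ys.max())
E
```

```text
12.75 [-0.093, 0.039, 1.834, 0.007, 1.275, -1.617] [357.4, 29.1, 273.5] 
side 0.65 [261.8, 219.9] 243 330 185 362
```

View pics/s6.png

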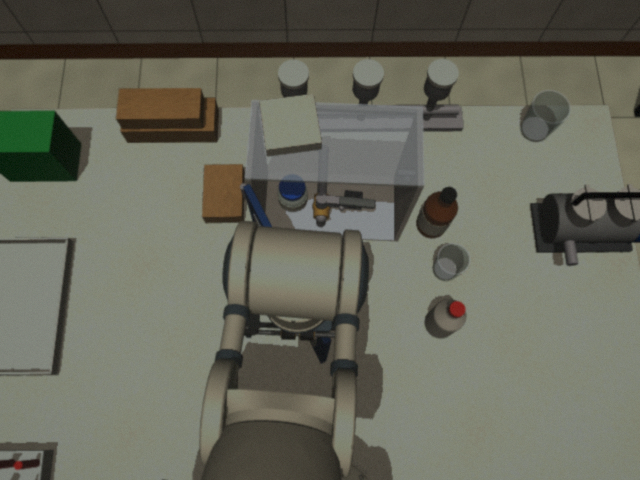

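Request:
{"op": "arm_command", "data": {
  "increments": [0,0,0,0.03,-0.09,0,-1,0,0,0,0.03,-0.09,0,-1,0,0,0,0.037,-0.083,0,-1,0,0,0,0.037,-0.083,0,-1,0,0,0,0.047,-0.077,0,-1,0,0,0,0.047,-0.077,0,-1,0,0,0,0.053,-0.077,0,-1,0,0,0,0.053,-0.077,0,-1,0,0,0,0.06,-0.07,0,-1,0,0,0,0.06,-0.07,0,-1,0,0,0,0.07,-0.063,0,-1,0,0,0,0.07,-0.063,0,-1]
}}

```text
t: 14.15
ee_pos: [448.0, -108.9, 273.4]
tool_rot: [-0.077, -3.135, -0.012]
force: [-0.8, 1.2, 0.6]
width: 0.4
grasp_force: 0.4
```

Request:
{"op": "arm_command", "data": {
  "increments": [0,0,0,0.075,-0.057,0,-1,0,0,0,0.075,-0.057,0,-1,0,0,0,0.083,-0.05,0,-1,0,0,0,0.083,-0.05,0,-1,0,0,0,0.06,-0.03,0,-1,0,0,0,0.06,-0.03,0,-1,0,0,0,0.06,-0.03,0,-1,0,0,0,0,0,0,-1]
}}

```text
t: 14.95
ee_pos: [522.5, -154.2, 273.3]
tool_rot: [-0.077, -3.136, -0.011]
force: [-0.3, 0.1, -0.6]
width: 0.6
grasp_force: 0.0
```

Request:
{"op": "arm_command", "data": {
  "increments": [0,0,0,0.035,-0.013,0,-1,0,0,0,0.035,-0.013,0,-1,0,0,0,0.035,-0.013,0,-1,0,0,0,0.025,-0.01,0,-1,0,0,0,0,0,0,-1]
}}

```text
t: 15.45
ee_pos: [541.5, -161.2, 273.3]
tool_rot: [-0.077, -3.135, -0.011]
force: [-0.4, 0.1, 0.5]
width: 0.3
grasp_force: 0.0
```

Request:
{"op": "arm_command", "data": {
  "increments": [0,0,0,0.025,-0.007,0,-1,0,0,0,0.025,-0.006,0,-1,0,0,0,0.02,-0.005,0,-1,0,0,0,0,0,0,-1]
}}

```text
t: 15.85
ee_pos: [551.8, -163.7, 273.4]
tool_rot: [-0.077, -3.135, -0.012]
force: [0.1, 0.9, -0.0]
width: 0.1
grasp_force: 0.0
```

Request:
{"op": "arm_command", "data": {
  "increments": [0,0,0,0.02,-0.004,0,-1,0,0,0,0.02,-0.004,0,-1,0,0,0,0,0,0,-1]
}}

```text
t: 16.15
ee_pos: [557.8, -164.9, 273.4]
tool_rot: [-0.077, -3.135, -0.012]
force: [-0.0, 0.4, -0.1]
width: 0.2
grasp_force: 0.0
```

Request:
{"op": "arm_command", "data": {
  "increments": [0,0,0,0.02,0,0,-1,0,0,0,0.02,0,0,-1,0,0,0,0,0,0,-1]
}}

```text
t: 16.45
ee_pos: [562.5, -165.0, 273.4]
tool_rot: [-0.077, -3.133, -0.011]
force: [-12.2, -1.7, 6.3]
width: 0.3
grasp_force: 5.9
```

```bash
python3 - <<'E'
from h import *
q=np.array([681.17,-40.24,-.0532])
for n in C:
    eyes.grab_frame(n)
    for d in eyes.cut_out("door",n)[:2]:
        ys,xs=np.nonzero(d["pixels"]);i=xs.argmax();print(n,round(d["p"],2),d["pixel"],d["pixels"].sum(),xs.min(),xs.max(),ys.min(),ys.max(),"right end",xs[i],ys[i])
    for a in (0,.1,.2): 
        o=[-88-316*np.sin(a)-7*np.cos(a),158-316*np.cos(a)+7*np.sin(a),318]
        print("edge",a,proj(n,b2w(q,o)).round(0), "hinge",proj(n,b2w(q,[-95,158,318])).round(0))
E
```

```text
side 0.84 [296.6, 207.8] 5467 246 353 182 243 right end 353 187
edge 0 [[422. 195.]] hinge [[245. 188.]]
edge 0.1 [[421. 212.]] hinge [[245. 188.]]
edge 0.2 [[418. 228.]] hinge [[245. 188.]]
top 0.94 [305.4, 210.6] 3683 248 389 190 229 right end 389 205
edge 0 [[414. 204.]] hinge [[248. 197.]]
edge 0.1 [[412. 221.]] hinge [[248. 197.]]
edge 0.2 [[409. 237.]] hinge [[248. 197.]]
```

Request:
{"op": "arm_command", "data": {
  "increments": [0,0,0,0.014,0,0,-1,0,0,0,0,0,0,-1]
}}

```text
t: 16.85
ee_pos: [562.5, -165.0, 273.4]
tool_rot: [-0.077, -3.129, -0.011]
force: [-28.1, -2.9, 14.2]
width: 0.4
grasp_force: 13.9
```

Request:
{"op": "arm_command", "data": {
  "increments": [0,0,0,-0.04,0,0,-1,0,0,0,-0.1,0,0,-1,0,0,0,-0.3,0.1,0,-1,0,0,0,-0.3,0.2,0,-1,0,0,0,-0.3,0.3,0,-1,0,0,0,-0.1,0.3,0.1,-1,0,0,0,0,0.3,0.2,-1,0,0,0,0,0.3,0,-1,0,0,0,0,0.3,0,-1,0,0,0,0,0.3,0,-1]
}}

```text
t: 17.85
ee_pos: [407.8, 136.8, 316.7]
tool_rot: [-0.077, -3.137, -0.012]
force: [0.5, 0.5, 0.3]
width: 0.9
grasp_force: 0.0
```

```bash
python3 - <<'E'
from h import *
q=np.array([681.17,-40.24,-.0532])
print(readout.get_obs()['ee_pos'])
for n in C:
    im=eyes.grab_frame(n)
    for d in eyes.cut_out("door",n)[:1]:
        m=d["pixels"]; ys,xs=np.nonzero(m); print(n,round(d["p"],2),m.sum(),xs.min(),xs.max())
        # blue top edge rows per column
        hsv=cv2.cvtColor(im,cv2.COLOR_BGR2HSV); b=(hsv[...,0]>100)&(hsv[...,0]<130)&(hsv[...,1]>110)
        for u in range(260,420,20):
            r=np.nonzero(m[:,u])[0]; rb=np.nonzero(b[150:260,u])[0]+150
            print(u,(r.min(),r.max()) if len(r) else None,(rb.min(),rb.max()) if len(rb) else None,end=" ; ")
        print()
    for a in (0,.05):
        o=lambda r,z,t:[-88-r*np.sin(a)+t*np.cos(a),158-r*np.cos(a)-t*np.sin(a),z]
        print(a,"inner/outer top edge; outer bottom",[proj(n,b2w(q,[o(0,z,t),o(316,z,t)])).round(1).tolist() for z,t in((318,7),(318,-7),(10,-7))])
    for l in("lever","filter_pack","carton"): print(l,[(round(d["p"],2),d["pixel"]) for d in eyes.cut_out(l,n)[:1]])
E
```

```text
[407.78540657 136.75131673 316.73967581]
0 inner/outer top edge; outer bottom [[[246.0, 181.0], [422.0, 188.1]], [[245.4, 188.2], [422.1, 195.3]], [[259.3, 240.3], [397.5, 245.9]]]
0.05 inner/outer top edge; outer bottom [[[246.2, 181.0], [422.1, 196.3]], [[245.2, 188.2], [421.9, 203.6]], [[259.1, 240.2], [397.2, 252.5]]]
lever []
filter_pack [(0.93, [287.2, 126.6])]
carton [(0.66, [219.9, 166.2])]
top 0.79 5167 249 414
260 (np.int64(190), np.int64(223)) (np.int64(190), np.int64(220)) ; 280 (np.int64(191), np.int64(224)) (np.int64(191), np.int64(200)) ; 300 (np.int64(192), np.int64(225)) (np.int64(191), np.int64(223)) ; 320 (np.int64(193), np.int64(226)) (np.int64(193), np.int64(200)) ; 340 (np.int64(194), np.int64(227)) (np.int64(194), np.int64(225)) ; 360 (np.int64(195), np.int64(228)) (np.int64(195), np.int64(202)) ; 380 (np.int64(195), np.int64(228)) (np.int64(196), np.int64(227)) ; 400 (np.int64(196), np.int64(218)) (np.int64(197), np.int64(215)) ; 
0 inner/outer top edge; outer bottom [[[248.6, 189.6], [413.8, 197.2]], [[248.2, 196.8], [413.6, 204.4]], [[259.4, 224.2], [390.1, 230.1]]]
0.05 inner/outer top edge; outer bottom [[[248.8, 189.6], [413.6, 205.3]], [[248.0, 196.7], [413.1, 212.5]], [[259.2, 224.2], [389.6, 236.5]]]
lever []
filter_pack [(0.62, [289.8, 134.0])]
carton [(0.96, [221.3, 180.3])]
```

```bash
python3 -c "
from rig import bot
print(bot.close_job())"
```

```text
the job is handed in; nothing more can be done
None
```

The lever was turned onto its closed stop first; the blue door was then pushed shut and measured seated (opening about 0) after the arm drew back. The peak push was about 34 N, I never felt a distinct snap or click from either catch, and the job is handed in.

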